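# Start the dust extractor at the fossil bench

## Robot

A 7-joint arm with a two-finger parallel gripper is mounted at the origin on the work surface. World frame = base frame: x ahead of the robot, y to its left, z up, the work surface at z = 0. Lengths are in m, angles in rad, forces in N, time in s.
With the tool pointing down it reaches from about 0.425 to 0.95 m from the base axis. Payload 16.7 kg.
Tool frame: the origin (TCP) lies at the centre of the arm's flange, where the gripper is bolted on; the fingertips stand manip.tip_reach ahead of it and the grasp point (between the pads) lies 180 mm ahead of it (manip.tip_reach is the distance from the TCP to the fingertips, in m); z points along the fingers, y is the line along which they close (so a half turn about z gives the same grasp; the last joint's range is limited). The gripper opens to 94 mm and grips with 3 to 60 N. Pads are 16 mm wide; open, the fingers measure 119 mm over their backs; the gripper's body (75 mm by 177 mm) begins 78 mm behind the grasp point.
Start: joints at [-1.413, 0.426, 0.074, 1.606, -0.034, 1.111, -0.067], TCP at [0.204, 0.643, 0.405] pointing down, gripper open.
Joint ranges: [-2.85, 2.85], [-0.5, 2.14], [-1.23, 1.37], [0.21, 2.46], [-1.02, 4.16], [0.16, 2.05], [-2.73, 2.73]. Speed limits (rad/s): [1.89, 1.89, 2.39, 2.39, 3.01, 3.01, 3.01].

## Interface

Orientations are given as a unit quaternion [x, y, z, w].
In Python, from plant import get_obs, viewer, manip gives the robot as it stands.
- The arm moves only by the tool drive_tool, never from a script. Its arguments are lists of equal length, an entry for each row: "translation": the shift along the tool's x, y, z each as a share of 100 cm, from -1 to 1, a list of three; "twist": the turn about the tool's z as a share of pi/2 rad, from -1 to 1; "jaw": the opening, from 0 (shut) to 1 (fully open). In form: {"translation": [[x, y, z], ...], "twist": [twist, ...], "jaw": [jaw, ...]}. A call has 1 to 8 rows; each row is the pose to reach, as a shift and turn from the pose commanded when the call began, along the tool's axes at that moment; what a row does not reach only later rows make up. A row lasts 1/10 s, in which the tool goes at most 50 mm and 8.59 degrees, less where a joint would pass 70% of its speed; a pose out of reach is approached as far as the arm can. A call with a number of a shift or a turn outside -1 to 1 is refused whole. A call with a gripper value outside its range is refused whole. The fingers move at their own pace and stop on an object; the grip force is fixed at half the most. Time passes only in rows, so rows that repeat a pose let the fingers close. It gives the time, the measured TCP pose, the force, the opening and the grip force at its end, in the units of the state.
- get_obs(): the state, without advancing time (a new reading comes with each control period).
- viewer.capture(name): name is "scene" or "side" or "wrist"; returns a dict with "frame" (420x560x3 uint8, red, green, blue), "range_z" (420x560 float32, m along the optical axis (not along the pixel's ray), 0 where there is no reading), "fovy" (degrees; the focal length in pixels is half the picture's height over the tangent of half this angle, whatever the lens; pixels are square), "cx", "cy" (the principal point, pixels), "xyz" and "attitude" of the camera in the world; the wrist camera has in their place "mount" (4x4, takes a point from camera to tool coordinates, whose origin is the TCP and whose axes are the flange's). Camera axes: x right, y up, looking along -z (the intrinsics and any distortion apply to the point x, -y, -z); pixel columns grow to the right and rows downward; lengths in m; the calibration is good to about 2 mm. A picture is of the moment at which its call begins: read the wrist's pose just before it.
- manip.finish_job(): hands the job in; it is judged then, once.
The state is a dict: "time_s": time; "joint_positions": joint angles; "qvel": joint speeds; "effort": joint torques, N m; "tool_pos": TCP position; "ee_rot": TCP orientation; "force": force on the tool from outside, world axes, zero at the start; "torque": the same for the moment, N m; "gripper_width": opening from 0.0 (shut) to 1.0 (fully open); "gripper_force": force on a finger pad.
Only numpy, scipy, OpenCV 4.12 (cv2) and the standard library are available. Lean on these libraries where they do the work, as an engineer would, in place of code of your own. Each camera call takes 0.05 s, during which the arm holds its last target. There are 200 camera calls.

## Task

Start the dust extractor before the fossil preparation begins: of the two bar knobs on the grey switch boxes, twist the larger one clockwise (seen from above) all the way to its stop, hold it there a moment, then let go so that it springs back home. Leave the smaller knob unturned and the loose fossil bone where it lies.

Things in the scene. Friction and masses are not known exactly. Their poses are not given: they have to be found in the camera images.
- start_knob_grip (a point): On the turning axis of the larger knob: a black bar 56 mm long, 16 thick, 34 tall, on a 58 mm disc, on a fixed grey box 130 x 120 x 80 mm high; boxes vary in place and heading and may be swapped. The point is 116 mm above the table, 12 below the bar top, 22 above the disc top. x along the bar (white line on the -x half), y across it, z up; turns with the knob. Grip across the bar from above.
- start_knob (a joint): Angle of the larger knob in rad: 0 at rest, growing clockwise seen from above, stop at 1.15 (66 degrees). A spring always drives it back to 0: about 0.05 N m at rest, 0.12 N m at the stop. Let go, it snaps back by itself in under a second.
- scribe_knob (a joint): Angle in rad of the smaller knob (air-scribe switch), 0 at rest, same working; not to be turned. A black bar 34 mm long, 11 thick, 26 tall on a 36 mm disc, on a fixed grey box 110 x 100 x 70 mm high, 0.3 to 0.56 m to the left or right of the larger knob.
- bone_center (a point): Middle of a loose brown fossil bone, 98 mm long, knobbly at both ends, 22 mm thick, lying on the table between and in front of the boxes (nearer the robot); the point is 10 mm above the table, x along the bone. Fragile: to be left where it is.

How it is judged:
On the way:
1. the larger knob is turned to its stop (within 10 degrees) and held there 0.25 s (value of joint start_knob above 0.975 rad), for 0.25 s.
At the end, for the whole second after the job is handed in: The larger knob, having been at its stop, is back home within 10 degrees and still; the smaller knob is home within 10 degrees; the bone lies within 20 mm of where it was (value of joint each of start_knob, scribe_knob below 0.175 rad and velocity of joint start_knob between -0.1 and 0.1 rad/s and distance of bone_center from where it was at the start of the episode below 0.02 m); the robot touches nothing.
It fails at once if the smaller knob is turned more than 15 degrees (value of joint scribe_knob above 0.26 rad).
It fails at once if the bone is moved more than 20 mm (distance of bone_center from where it was at the start of the episode above 0.02 m).
It also fails if it takes over 30 s, if anything falls off the work surface, if the arm or the gripper's body presses on something with over 40 N, if the wrist force passes 120 N, or if a joint passes its speed limit or range.

## Working session

There is one attempt and no reset: what is moved stays moved. The work goes in short steps, Python scripts to look and compute and a tool call to move; the robot and the scene stay as the last step left them, time stands still between calls to the robot, and variables do not carry over. Pictures are saved under pics/ and viewed, at most 10 in all, crops included, and the job is handed in when it is done.

Besides the shell and the picture viewer there is one more tool, called after "Call:" in YAML: its name, and indented under it one key for each argument. drive_tool: Moves the arm, as the interface text tells. Shift numbers are shares of 100 cm and turn numbers shares of pi/2 rad, none past 1 either way. Its arguments: {"type":"object","properties":{"translation":{"type":"array"},"twist":{"type":"array"},"jaw":{"type":"array"}},"required":["translation","twist","jaw"]}

```bash
mkdir -p pics; ls; cat > h.py <<'E'
import numpy as np,cv2
from scipy.spatial.transform import Rotation as R
from plant import get_obs,viewer,manip
def cap(n):
    o=get_obs(); c=viewer.capture(n)
    if n=="wrist":
        M=np.array(c["mount"]); Rt=R.from_quat(o["ee_rot"]).as_matrix()
        c["C"]=Rt@M[:3,3]+o["tool_pos"]; c["Rm"]=Rt@M[:3,:3]
    else:
        c["C"]=np.array(c["xyz"]); a=np.array(c["attitude"]); c["Rm"]=R.from_quat(a).as_matrix() if a.size==4 else a
    c["f"]=c["frame"].shape[0]/2/np.tan(np.radians(c["fovy"])/2)
    return c
def ray(c,u,v): return c["Rm"]@np.array([(u-c["cx"])/c["f"],-(v-c["cy"])/c["f"],-1])
def onz(c,u,v,z):
    d=ray(c,u,v); return c["C"]+d*(z-c["C"][2])/d[2]
def pts(c):
    v,u=np.mgrid[:420,:560]; Z=c["range_z"]
    p=np.stack([(u-c["cx"])/c["f"]*Z,-(v-c["cy"])/c["f"]*Z,-Z],-1)
    return p@c["Rm"].T+c["C"]
def save(c,n,s=1): cv2.imwrite(f"pics/{n}.png",cv2.cvtColor(c["frame"],cv2.COLOR_RGB2BGR))
E
python3 - <<'E'
from h import *
o=get_obs();print(o,manip.tip_reach)
cs=[]
for n in("scene","side","wrist"):
    c=cap(n);print(n,{k:c[k] for k in c if k not in("frame","range_z")});cs.append(c["frame"])
    if n!='wrist':save(c,n+"0")
    np.savez(n+"0.npz",**{k:v for k,v in c.items()})
E
```

```text
pics
{'time_s': 0.0, 'joint_positions': array([-1.41348073,  0.42673353,  0.07388583,  1.60663184, -0.03411605,
        1.1107876 , -0.06708413]), 'qvel': array([ 0.00085329, -0.00099881, -0.00039019,  0.00018586,  0.00022615,
        0.00072354,  0.00056531]), 'effort': array([ 7.91394577e-04, -9.35827518e+01,  3.66734661e+00, -4.54175305e+01,
       -4.88096068e-02,  1.98267092e-02,  8.79113486e-05]), 'tool_pos': array([0.2038378 , 0.64328508, 0.40396452]), 'ee_rot': array([ 1.52834182e-01,  9.88251633e-01, -6.47818206e-04, -5.13164792e-05]), 'force': array([-0.16286145, -0.28495338,  0.13472353]), 'torque': array([-0.00397538,  0.028765  ,  0.04827815]), 'gripper_force': 0.0, 'gripper_width': 0.9993317021084619} 0.1992
scene {'fovy': 56.144481982381095, 'cx': 277.3604998025713, 'cy': 203.90816624898713, 'xyz': array([ 0.79897191, -0.47300486,  0.50150117]), 'attitude': array([0.45339689, 0.13896324, 0.24062839, 0.84688751]), 'C': array([ 0.79897191, -0.47300486,  0.50150117]), 'Rm': array([[ 0.84557439, -0.28155935,  0.4535728 ],
       [ 0.53358136,  0.47305848, -0.70107532],
   
[... 511 characters left out ...]
at64(409.7418522800725)}
wrist {'fovy': 68.43344767208929, 'cx': 281.72537305285016, 'cy': 208.12127253264995, 'mount': array([[ 2.07807582e-04,  9.72834853e-01,  2.31500121e-01,
         6.57484100e-02],
       [ 9.99999889e-01, -3.00312796e-04,  3.64350546e-04,
         8.85552448e-04],
       [ 4.23975358e-04,  2.31500020e-01, -9.72834807e-01,
         2.05484892e-02],
       [ 0.00000000e+00,  0.00000000e+00,  0.00000000e+00,
         1.00000000e+00]]), 'C': array([0.14140615, 0.66400447, 0.38351337]), 'Rm': array([[ 0.30180602, -0.92755786, -0.2203396 ],
       [ 0.95336817,  0.29327044,  0.07128517],
       [-0.00150203, -0.23157905,  0.97281493]]), 'f': np.float64(308.81168649836866)}
```

View pics/scene0.png

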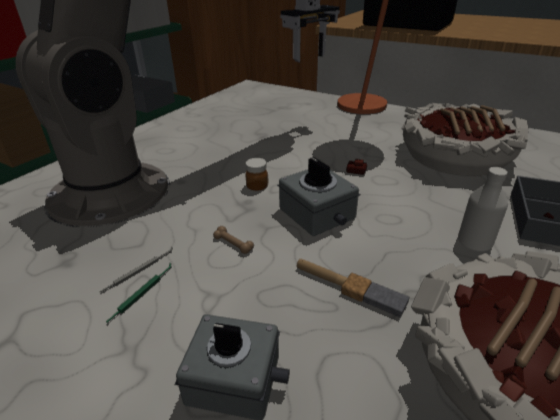

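View pics/side0.png

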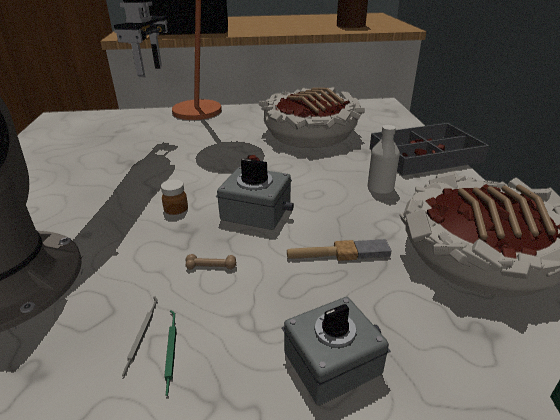

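The scene view shows a far box with its knob near (319,172) and a near box with its knob near (228,338). In the side view the knobs are near (255,170) and (335,320), and the bone is near (211,263). Next I'll measure both knobs.

```bash
cat > m.py <<'E'
from h import *
def bar(c,g,r=30):
    """black-blob mask near pixel g"""
    im=c["frame"].max(2); m=(im<38).astype(np.uint8)
    n,l,s,ce=cv2.connectedComponentsWithStats(m)
    best=min((i for i in range(1,n) if s[i,4]>60),key=lambda i:np.hypot(*(ce[i]-g)))
    return l==best,ce[best],s[best]
E
python3 - <<'E'
from m import *
G={"far":{"scene":(319,172),"side":(255,170)},"near":{"scene":(228,338),"side":(335,320)}}
for k in G:
    rays=[]
    for n in("scene","side"):
        c=dict(np.load(n+"0.npz")); m,ce,s=bar(c,G[k][n]); P=pts(c)[m&(c["range_z"]>0)]
        print(k,n,ce.round(),s,"z pct",np.percentile(P[:,2],[5,50,95,99]).round(3))
        top=P[P[:,2]>np.percentile(P[:,2],95)-.006]
        (x,y),(a,b),t=cv2.minAreaRect((top[:,:2]*1000).astype(np.float32)); print("  top rect",round(x),round(y),round(a),round(b),round(t), "med",top.mean(0).round(3))
        # disc: bright ring around
        d=ray(c,*ce); rays.append((c["C"],d/np.linalg.norm(d)))
        Q=pts(c); near=np.linalg.norm(Q[...,:2]-top.mean(0)[:2],axis=-1)<.1
        h=Q[...,2][near&(c["range_z"]>0)]; hh,e=np.histogram(h,np.arange(-.01,.15,.004)); print("  zhist",[(round(float(e[i]),3),int(hh[i])) for i in np.argsort(-hh)[:6]])
    A=sum(np.eye(3)-np.outer(d,d) for _,d in rays); b=sum((np.eye(3)-np.outer(d,d))@C for C,d in rays); print(k,"triang",np.linalg.solve(A,b).round(3))
for n,g in(("scene",(233,240)),("side",(211,263))):
    c=dict(np.load(n+"0.npz")); print("bone",onz(c,*g,.01).round(3))
E
```

```text
far scene [318. 174.] [305 159  27  28 558] z pct [0.09  0.106 0.13  0.13 ]
  top rect 483 175 15 54 64 med [0.487 0.171 0.128]
  zhist [(-0.002, 1070), (0.078, 818), (0.002, 478), (0.082, 277), (0.086, 218), (0.074, 169)]
far side [254. 172.] [241 158  27  27 589] z pct [0.091 0.108 0.13  0.13 ]
  top rect 478 174 18 55 61 med [0.48  0.171 0.128]
  zhist [(-0.002, 806), (0.078, 654), (0.002, 496), (0.082, 350), (0.086, 194), (0.038, 149)]
far triang [0.478 0.182 0.1  ]
near scene [227. 340.] [213 325  29  32 738] z pct [0.08  0.092 0.111 0.112]
  top rect 570 -240 33 9 23 med [ 0.573 -0.241  0.109]
  zhist [(0.07, 3297), (-0.002, 3250), (0.066, 935), (0.002, 652), (0.074, 574), (0.038, 326)]
near side [336. 322.] [322 304  27  34 660] z pct [0.081 0.093 0.111 0.113]
  top rect 566 -241 34 11 22 med [ 0.567 -0.242  0.11 ]
  zhist [(-0.002, 4610), (0.07, 2785), (0.002, 1021), (0.066, 711), (0.074, 479), (0.054, 268)]
near triang [ 0.568 -0.239  0.086]
bone [ 0.388 -0.003  0.01 ]
bone [ 0.384 -0.005  0.01 ]
```

```bash
python3 - <<'E'
from h import *
for n,L in(("scene",[(362,103),(366,85),(374,45),(382,5)]),("side",[(197,108),(198,80),(199,40),(201,5)])):
    c=dict(np.load(n+"0.npz"));P=pts(c)
    for u,v in L:
        w=P[v,u-4:u+5]; r=c["range_z"][v,u-4:u+5]; i=np.argmin(np.where(r>0,r,9)); print(n,u,v,w[i].round(3))
c=dict(np.load("side0.npz"));print("lampshadow",onz(c,230,155,0).round(3),"gripshadow",onz(c,160,150,0).round(3), onz(c,174,200,.02).round(3))
c=dict(np.load("wrist0.npz"));save(c,"wrist0")
E
```

```text
scene 362 103 [0.324 0.85  0.023]
scene 366 85 [0.312 0.874 0.079]
scene 374 45 [0.33  0.869 0.216]
scene 382 5 [0.35  0.874 0.336]
side 197 108 [0.291 0.855 0.025]
side 198 80 [0.309 0.866 0.121]
side 199 40 [0.327 0.868 0.253]
side 201 5 [0.349 0.87  0.358]
lampshadow [0.419 0.492 0.   ] gripshadow [0.209 0.553 0.   ] [0.291 0.219 0.02 ]
```

View pics/wrist0.png

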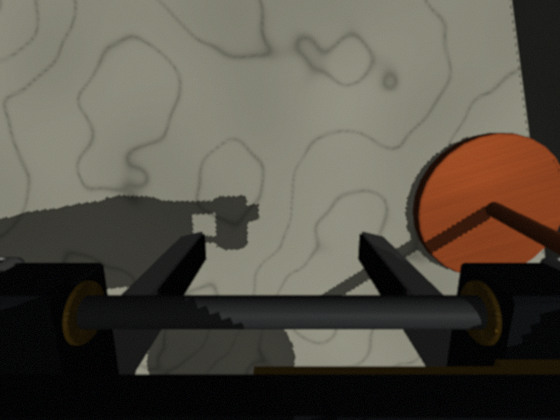

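Of the two, the far knob is the larger one: its bar measures 55×16 mm with the top at 0.13, centred near (0.480, 0.174) and lying at about -27°. The wrist view shows only the lamp base, near (490,205), clear of my path. I'll go to a hover above the knob.

Call:
drive_tool:
  translation:
    - [-0.4, -0.36, 0]
    - [-0.4, -0.36, 0]
    - [-0.4, -0.36, 0]
    - [-0.4, -0.36, 0]
    - [-0.4, -0.36, 0]
    - [-0.4, -0.36, 0]
    - [-0.4, -0.36, 0]
    - [-0.4, -0.36, 0]
  twist: [0.1, 0.1, 0.1, 0.1, 0.1, 0.1, 0.1, 0.1]
  jaw: [1, 1, 1, 1, 1, 1, 1, 1]

```text
time_s: 0.95
tool_pos: [0.407, 0.2966, 0.4048]
ee_rot: [0.23, 0.973, 0.0, -0.0]
force: [1.1, -0.1, -0.3]
gripper_width: 1.003
gripper_force: 0.0
```

```bash
cat > go.py <<'E'
from h import *
import sys
t=np.array(eval(sys.argv[1])); ang=float(sys.argv[2]) # desired tool-y heading deg
o=get_obs(); M=R.from_quat(o["ee_rot"]).as_matrix(); h=np.degrees(np.arctan2(M[1,1],M[0,1]))
print("t",o["time_s"],"pos",o["tool_pos"].round(4),"q",o["joint_positions"].round(2),"yhead",h.round(2),"F",np.round(o["force"],1))
print("shift",(M.T@(t-o["tool_pos"])).round(4),"twist",round((h-ang)/90,3))
E
python3 go.py "[.48,.174,.4]" 63
```

```text
t 0.95 pos [0.407  0.2966 0.4048] q [-1.01  0.14  0.28  2.   -0.05  1.01  0.4 ] yhead 63.43 F [ 1.1 -0.1 -0.3]
shift [-0.1201 -0.077   0.0047] twist 0.005
```

Call:
drive_tool:
  translation:
    - [-0.12, -0.077, 0]
    - [-0.12, -0.077, 0]
    - [-0.12, -0.077, 0]
    - [-0.12, -0.077, 0]
    - [-0.12, -0.077, 0]
    - [-0.12, -0.077, 0]
  twist: [0, 0, 0, 0, 0, 0]
  jaw: [1, 1, 1, 1, 1, 1]

```text
time_s: 1.55
tool_pos: [0.4789, 0.1769, 0.4045]
ee_rot: [0.229, 0.973, -0.0, -0.0]
force: [-1.5, 0.2, -0.0]
gripper_width: 1.003
gripper_force: 0.0
```

```bash
python3 go.py "[.48,.174,.3]" 63; python3 - <<'E'
from m import *
c=cap("wrist");save(c,"wrist1")
P=pts(c);r=c["range_z"]>0;near=(np.hypot(P[...,0]-.48,P[...,1]-.174)<.06)&r&(P[...,2]<.15)
top=near&(P[...,2]>.118)
p=P[top];(x,y),(a,b),t=cv2.minAreaRect((p[:,:2]*1000).astype(np.float32));print("top",len(p),x,y,a,b,t,np.median(p[:,2]))
v,u=np.nonzero(top);print("pix",u.mean(),v.mean(),onz(c,u.mean(),v.mean(),.128))
E
```

```text
t 1.55 pos [0.4789 0.1769 0.4045] q [-0.82  0.16  0.38  1.99 -0.07  1.01  0.7 ] yhead 63.49 F [-1.5  0.2 -0. ]
shift [-0.0024 -0.0021  0.1045] twist 0.005
top 1157 481.5524597167969 177.362548828125 15.964906692504883 55.59334182739258 65.00093841552734 0.1272995830040921
pix 282.5125324114088 214.24632670700086 [0.4798517 0.1781917 0.128    ]
```

View pics/wrist1.png

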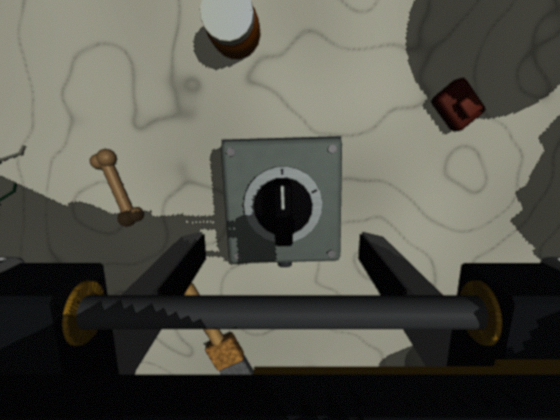

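The wrist view shows the larger knob bar aligned upright at about (282,214), between the fingers at (200,240) and (370,240), with its line at (283,195). The bone, near (117,188), is clear. I'll descend and grip.

Call:
drive_tool:
  translation:
    - [-0.002, 0.002, 0.035]
    - [-0.002, 0.002, 0.07]
    - [-0.002, 0.002, 0.09]
    - [-0.002, 0.002, 0.104]
    - [-0.002, 0.002, 0.104]
    - [-0.002, 0.002, 0.104]
  twist: [-0.015, -0.015, -0.015, -0.015, -0.015, -0.015]
  jaw: [1, 1, 1, 1, 0.5, 0.5]

```text
time_s: 2.2
tool_pos: [0.4818, 0.1777, 0.301]
ee_rot: [0.218, 0.976, -0.0, -0.0]
force: [0.2, -0.4, -0.2]
gripper_width: 0.87
gripper_force: 0.0
```

Call:
drive_tool:
  translation:
    - [0, 0, 0]
    - [0, 0, 0]
    - [0, 0, 0]
    - [0, 0, 0]
    - [0, 0, 0]
    - [0, 0, 0]
    - [0, 0, 0]
    - [0, 0, 0]
  twist: [0, 0, 0, 0, 0, 0, 0, 0]
  jaw: [0, 0, 0, 0, 0, 0, 0, 0]

```text
time_s: 3.0
tool_pos: [0.482, 0.1769, 0.3006]
ee_rot: [0.218, 0.976, -0.0, -0.0]
force: [0.7, -0.6, 0.2]
gripper_width: 0.184
gripper_force: 0.0
```

```bash
python3 go.py "[.4812,.1775,.3]" 65; python3 - <<'E'
from h import *
o=get_obs();print(o["gripper_width"]*94,o["gripper_force"],o["torque"])
E
```

```text
t 3.0 pos [0.482  0.1769 0.3006] q [-0.78  0.3   0.36  2.08 -0.15  0.78  0.8 ] yhead 64.77 F [ 0.7 -0.6  0.2]
shift [0.001  0.0002 0.0006] twist -0.003
17.284762528851076 0.0 [-0.01000679 -0.02247316 -0.05019541]
```

Almost closed. I'll finish the grip before twisting.

Call:
drive_tool:
  translation:
    - [0, 0, 0]
    - [0, 0, 0]
    - [0, 0, 0]
  twist: [0, 0, 0]
  jaw: [0, 0, 0]

```text
time_s: 3.3
tool_pos: [0.4819, 0.1767, 0.3006]
ee_rot: [0.219, 0.976, -0.0, -0.0]
force: [-3.6, -3.2, 3.1]
gripper_width: 0.168
gripper_force: 30.0
```

Call:
drive_tool:
  translation:
    - [0, 0, 0]
    - [0, 0, 0]
    - [0, 0, 0]
    - [0, 0, 0]
    - [0, 0, 0]
    - [0, 0, 0]
    - [0, 0, 0]
    - [0, 0, 0]
  twist: [0.08, 0.16, 0.24, 0.32, 0.4, 0.48, 0.56, 0.64]
  jaw: [0, 0, 0, 0, 0, 0, 0, 0]

```text
time_s: 4.1
tool_pos: [0.4814, 0.1761, 0.3006]
ee_rot: [0.664, 0.748, -0.001, -0.0]
force: [-8.7, -7.1, 12.4]
gripper_width: 0.167
gripper_force: 30.0
```

```bash
python3 go.py "[.4812,.1775,.3]" -1.5; python3 -c "
from h import *
print(get_obs()['torque'])"
```

```text
t 4.1 pos [0.4814 0.1761 0.3006] q [-0.96  0.33  0.58  2.09 -0.26  0.79 -0.1 ] yhead 6.85 F [-8.7 -7.1 12.4]
shift [ 0.0014 -0.0001  0.0006] twist 0.093
[-1.91175715  2.19501955  0.14801051]
```

Call:
drive_tool:
  translation:
    - [0, 0, 0]
    - [0, 0, 0]
    - [0, 0, 0]
    - [0, 0, 0]
    - [0, 0, 0]
    - [0, 0, 0]
    - [0, 0, 0]
    - [0, 0, 0]
  twist: [0.06, 0.1, 0.1, 0.1, 0.1, 0.1, 0.1, 0.1]
  jaw: [0, 0, 0, 0, 0, 0, 0, 0]

```text
time_s: 4.9
tool_pos: [0.4813, 0.1761, 0.3006]
ee_rot: [0.718, 0.696, -0.001, -0.0]
force: [-9.6, -8.1, 14.2]
gripper_width: 0.166
gripper_force: 30.1
```

```bash
python3 go.py "[.4812,.1775,.3]" -1.5; python3 - <<'E'
from m import *
print(get_obs()['torque'])
for n in("scene","side"):
    c=cap(n);cv2.imwrite(f"pics/t_{n}.png",cv2.resize(c["frame"][60:270,150:430,::-1],None,fx=2,fy=2))
c=cap("side")
# visible bar ends from depth near the axis
P=pts(c);m=(np.hypot(P[...,0]-.481,P[...,1]-.1775)<.035)&(P[...,2]>.1)&(P[...,2]<.126)&(c["frame"].max(2)<38)
p=P[m];print(len(p))
if len(p)>10: print(cv2.minAreaRect((p[:,:2]*1000).astype(np.float32)))
E
```

```text
t 4.9 pos [0.4813 0.1761 0.3006] q [-0.99  0.34  0.62  2.09 -0.27  0.79 -0.23] yhead -1.83 F [-9.6 -8.1 14.2]
shift [ 0.0014 -0.0002  0.0006] twist -0.004
[-1.97927363  2.36988282  0.40764709]
98
((478.5308837890625, 157.40121459960938), (17.875024795532227, 23.419631958007812), 2.7872934341430664)
```

View pics/t_side.png

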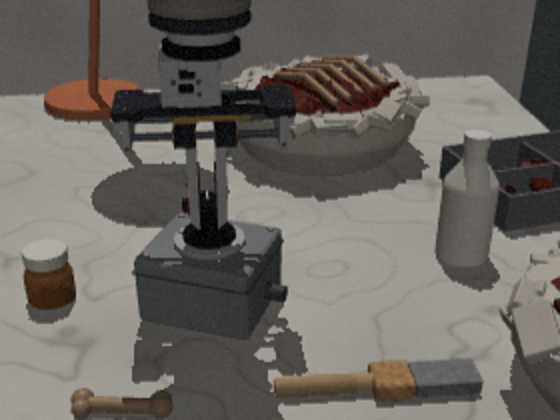

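The side view shows the bar end-on at about (208,215), between the fingers. It's turned about 66° and the torque has jumped, so it's at the stop and held. I'll release and then lift.

Call:
drive_tool:
  translation:
    - [0, 0, 0]
    - [0, 0, 0]
    - [0, 0, 0]
    - [0, 0, 0]
    - [0, 0, 0]
    - [0, 0, 0]
    - [0, 0, 0]
    - [0, 0, 0]
  twist: [0, 0, 0, 0, 0, 0, 0, 0]
  jaw: [1, 1, 1, 1, 1, 1, 1, 1]

```text
time_s: 5.85
tool_pos: [0.4821, 0.1771, 0.3007]
ee_rot: [0.718, 0.696, 0.0, -0.0]
force: [0.1, 0.3, -0.3]
gripper_width: 0.812
gripper_force: 0.0
```

Call:
drive_tool:
  translation:
    - [0, 0, 0]
    - [0, 0, 0]
    - [0, 0, 0]
    - [0, 0, -0.03]
    - [0, 0, -0.07]
    - [0, 0, -0.1]
    - [0, 0, -0.1]
    - [0, 0, -0.1]
  twist: [0, 0, 0, 0, 0, 0, 0, 0]
  jaw: [1, 1, 1, 1, 1, 1, 1, 1]

```text
time_s: 6.65
tool_pos: [0.482, 0.177, 0.4009]
ee_rot: [0.718, 0.696, 0.001, -0.0]
force: [0.3, 0.5, -0.3]
gripper_width: 0.999
gripper_force: 0.0
```

```bash
python3 go.py "[.4812,.1775,.4]" -1.5; python3 - <<'E'
from h import *
c=cap("wrist");P=pts(c);near=(np.hypot(P[...,0]-.48,P[...,1]-.174)<.06)&(c["range_z"]>0)&(P[...,2]<.15)&(P[...,2]>.118)
print(cv2.minAreaRect((P[near][:,:2]*1000).astype(np.float32)))
c=cap("side");save(c,"end")
E
```

```text
t 6.65 pos [0.482  0.177  0.4009] q [-1.08  0.19  0.69  2.   -0.14  1.   -0.35] yhead -1.81 F [ 0.3  0.5 -0.3]
shift [ 0.0005 -0.0008  0.0009] twist -0.003
((481.6993408203125, 177.35330200195312), (16.242080688476562, 56.03824996948242), 64.90064239501953)
```

View pics/end.png

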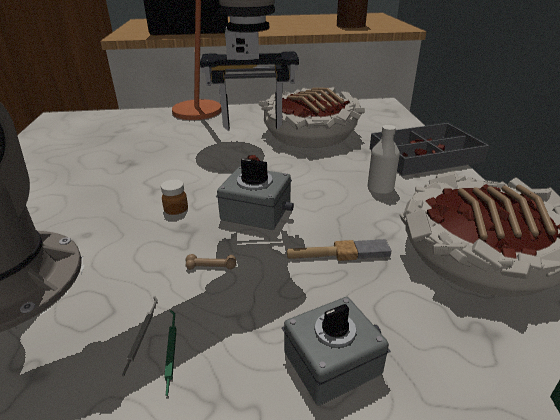

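The knob is back home at 64.9°, against 65.0° before the turn. The bone at (211,263) and the small knob at (335,320) haven't changed, and the arm is clear.

```bash
python3 -c "
from plant import manip
print(manip.finish_job())"
```

```text
the job is handed in; nothing more can be done
None
```

I turned the larger knob about 66° clockwise to its stop, held it there for about 0.5 s and let go; it sprang back home, the smaller knob and the bone look unmoved, and the job is handed in (no verdict was returned).

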